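Swing the drilling template over onto the block

ROBOT

A 6-joint arm with a two-finger parallel gripper is mounted at the origin on the work surface. World frame = base frame: x ahead of the robot, y to its left, z up, the work surface at z = 0. Lengths are in m, angles in rad, forces in N, time in s.
With the tool pointing down it reaches from about 0.375 to 0.9 m from the base axis. Payload 3.1 kg.
Tool frame: the origin (TCP) lies midway between the tips of the shut fingers; the grasp point (between the pads) lies 19 mm behind it (manip.hold_point_z is the distance from the TCP to the grasp point, in m); z points along the fingers, y is the direction in which the jaws open and shut (so a half turn about z gives the same grasp; the last joint's range is limited). The gripper opens to 87 mm and grips with 3 to 60 N. Pads are 19 mm wide; open, the fingers measure 117 mm over their backs; the gripper's body (75 mm by 190 mm) begins 51 mm behind the grasp point.
Start: joints at [-1.462, 0.527, 1.433, -0, 1.181, -0.178], TCP at [0.177, -0.599, 0.223] pointing down, gripper open.
Joint ranges: [-3.08, 3.08], [-0.75, 2.2], [0.22, 2.44], [-1.43, 4.57], [0, 2.65], [-2.85, 2.85]. Speed limits (rad/s): [2.79, 2.79, 3.14, 3.14, 3.14, 3.14].

INTERFACE

Orientations are given as a rotation vector (axis times angle).
In Python, from bench import monitor, read_camera, workorder, manip gives the robot as it stands.
- The arm moves only by the tool servo_tool, never from a script. Its argument "motion" is a list of rows, each a list of 6 numbers: the shift along the tool's x, y, z in cm, then the turn, a rotation vector about the tool's x, y, z in degrees. A call has 1 to 8 rows; each row shifts and turns the pose as measured when the row begins, along the tool's axes as they then stand; what a row does not reach is not made up. A row lasts 1/12 s, in which the tool goes at most 41.7 mm and 7.16 degrees, less where a joint would pass 70% of its speed; a pose out of reach is approached as far as the arm can. A call is refused whole if a number of a shift passes 4.17 or a number of a turn 7.16, either way. A call with a gripper value outside its range is refused whole. "grip" is the finger opening in cm, from 0 to 8.7, set as the call begins (left out, the last holds). The fingers move at their own pace and stop on an object; "newtons" is the grip in N (left out, the last holds). Time passes only in rows, so rows that do not move let the fingers close. It gives the time, the measured TCP pose, the force and the opening at its end, in the units of the state.
- monitor.state(): the state, without advancing time (a new reading comes with each control period).
- read_camera(name): name is "side" or "top"; returns a dict with "img" (420x560x3 uint8, red, green, blue), "depth" (420x560 float32, m along the optical axis (not along the pixel's ray), 0 where there is no reading), "K" (3x3 intrinsics, pixels), "view" (4x4, takes a point from world to camera coordinates). Camera axes: x right, y down, z forward; pixel columns grow to the right and rows downward; lengths in m; the calibration is good to about 2 mm. A picture is of the moment at which its call begins.
- workorder.hand_in(): hands the job in, once; it reports no verdict.
The state is a dict: "t": time; "q": joint angles; "qd": joint speeds; "tau": joint torques, N m; "tool_pos": TCP position; "tcp_rot": TCP orientation; "force": force on the tool from outside, world axes, zero at the start; "moment": the same for the moment, N m; "width": finger opening in m.
Only numpy, scipy, OpenCV 4.12 (cv2) and the standard library are available. Lean on these libraries where they do the work, as an engineer would, in place of code of your own. Each camera call takes 0.05 s, during which the arm holds its last target. There are 200 camera calls.

TASK

The hinged aluminium template of the drilling jig has been left part-way up on the empty side of its spine. With the closed fingertips, push it up and over the spine and press it down on the other side until it lies fully flat over the white block in the nest, without flinging or slamming it, then come away. Do not take the template or anything else between the fingers, and leave the block and all the other things on the ledge where they are.

Things in the scene. Friction and masses are not known exactly. Their poses are not given: they have to be found in the camera images.
- spine (a point): middle of the template's hinge line (spine), 30 mm above the steel sheet, on the bolted-down drilling jig. x axis along the spine, y level towards the empty side where the template starts, z up. Jig: plywood base 150 mm along x, 250 mm along y, 14 mm thick; rest bar on the y side (top at 28 mm); nest on the -y side; two dark hinge cheeks 12 x 20 mm at x = +-68 mm, up to 40 mm above the sheet
- leaf_edge (a point): middle of the template's free edge, half-way through its thickness. The template is a flat rigid aluminium leaf with four drill bushes, 118 mm along the spine, 4 mm thick, free edge 102 mm from the hinge line, 0.13 kg; axes turn with it: x along the spine, y from the spine to the free edge, z normal of the face that is up at joint value 0
- leaf_mid (a point): middle of the template, 55 mm from the hinge line and half-way through its thickness; axes as for leaf_edge
- leaf (a joint): angle of the template about the spine: 0 = flat on the empty (y) side, pi/2 = standing straight up, pi = flat over the block (stop). It starts between 0.25 and 0.65. The hinge is stiff (friction 0.12 N m, more than the template's weight gives): the template stays wherever it is left and must be pushed all the way; 2 to 3 N at the free edge move it
- block_centre (a point): centre of the white plastic block, 70 x 60 x 12 mm, lying loose in the nest of the jig (2 mm play), its top 26 mm above the sheet
- capacitor_centre (a point): centre of the red plastic fan capacitor, 52 x 30 x 34 mm, standing loose beside the far end of the jig
- file_centre (a point): a point on the steel file with wooden handle, 12 mm up and 105 mm from the tip end; 255 mm long in all, up to 24 mm high, lying loose beside the near end of the jig, x towards its tip
- tumbler_centre (a point): centre of the small glass tumbler standing mouth down, 62 mm wide, 88 mm high, loose
- canopy_centre (a point): centre of the white plastic ceiling fan canopy, a round dome 128 mm wide and 68 mm high, loose
- driver_centre (a point): middle of the loose screwdriver lying on the sheet, about 12 mm up, x towards its tip
- bearing_centre (a point): centre of the loose steel bearing ring, 42 mm wide, 13 mm high

How it is judged:
By the outcome, as a careful person would: the job done as asked, in the order asked, and still so for the second after the job is handed in, with the robot touching nothing.
It also fails if it takes over 38 s, if anything falls off the work surface, if the arm or the gripper's body presses on something with over 40 N, if the wrist force passes 120 N, or if a joint passes its speed limit or range.

## Working session

There is one attempt and no reset: what is moved stays moved. The work goes in short steps, Python scripts to look and compute and a tool call to move; the robot and the scene stay as the last step left them, time stands still between calls to the robot, and variables do not carry over. Pictures are saved under pics/ and viewed, about 8 in all and at most 12, crops included, and the job is handed in when it is done.

Besides the shell and the picture viewer there is one more tool, called after "Call:" as name([rows], argument=value, ...), one row to a line, values as JSON. servo_tool: Moves the arm, as the interface text tells. Its arguments: {"type":"object","properties":{"motion":{"type":"array","items":{"type":"array","items":{"type":"number"}}},"grip":{"type":"number"},"newtons":{"type":"number"}},"required":["motion"]}

```bash
mkdir -p pics
cat > h.py <<'E'
import numpy as np, cv2
from bench import monitor, read_camera, workorder, manip
def snap(n,f):
    c=read_camera(n); cv2.imwrite('pics/'+f+'.png',c['img'][:,:,::-1]); np.savez('pics/'+f+'.npz',**c); return c
def world(c):
    d=c['depth'];v,u=np.mgrid[:d.shape[0],:d.shape[1]];K=c['K']
    p=np.stack([(u-K[0,2])/K[0,0]*d,(v-K[1,2])/K[1,1]*d,d],-1)
    V=c['view'];return (p-V[:3,3])@V[:3,:3]
E
python3 -c "
from h import *
for n in('side','top'):
    c=snap(n,n+'0');print(n,c['view'].round(3).tolist(),c['K'].tolist(),(c['depth']>0).mean())
print(monitor.state())"
```

```text
side [[0.999, -0.038, -0.009, -0.577], [-0.035, -0.751, -0.66, 0.169], [0.018, 0.66, -0.751, 1.086], [0.0, 0.0, 0.0, 1.0]] [[504.02402001941863, 0.0, 275.00768098655055], [0.0, 504.02402001941863, 211.1650284641197], [0.0, 0.0, 1.0]] 0.9959183673469387
top [[0.003, -1.0, 0.004, 0.12], [-0.998, -0.003, -0.065, 0.594], [0.065, -0.004, -0.998, 0.967], [0.0, 0.0, 0.0, 1.0]] [[430.39532989570637, 0.0, 279.42310633138374], [0.0, 430.39532989570637, 211.2235977250014], [0.0, 0.0, 1.0]] 0.9961522108843538
{'t': 0.1, 'q': array([-1.46250017e+00,  5.28358955e-01,  1.43378228e+00,  1.91178458e-05,
        1.18141054e+00, -1.78483637e-01]), 'qd': array([ 0.000214  , -0.00121765, -0.00427553,  0.00230906, -0.00100131,
        0.0002042 ]), 'tau': array([-3.43626107e-04, -4.40985525e+01, -1.77150911e+01,  6.34608977e-02,
        5.33476355e-02, -3.42393446e-05]), 'tool_pos': array([ 0.17676088, -0.59878986,  0.22167567]), 'tcp_rot': array([-3.10741576e+00, -4.48639564e-01, -1.35643998e-04]), 'force': array([-0.19268306, -1.4367628 ,  0.75671664]), 'moment': array([ 0.03454108,  0.02387486, -0.01619244]), 'width': 0.08705880119359911}
```

View pics/side0.png

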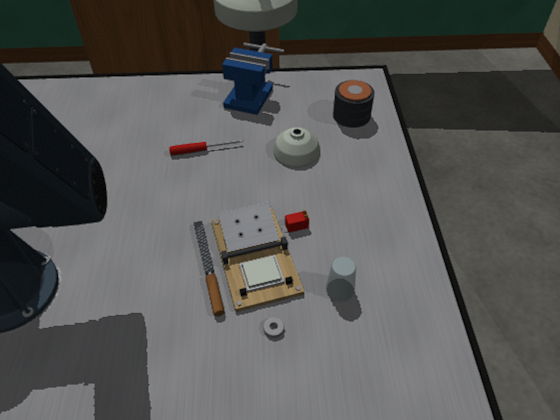

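View pics/top0.png

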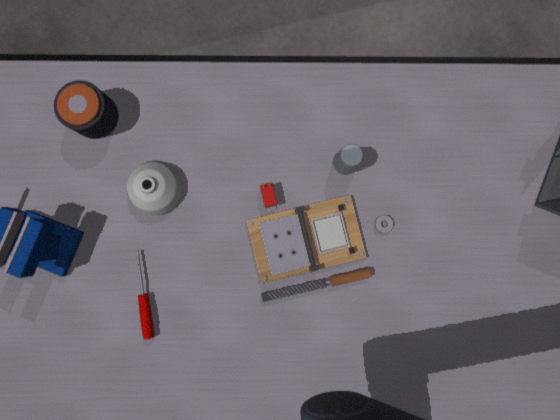

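Side view: leaf around (250,228), hinge cheeks at about (228,255) and (284,243), block (262,272). Top view: leaf (285,245), cheeks (302,210) and (316,267), block (331,233), file and capacitor close to the jig's ends.

```bash
cat > m.py <<'E'
from h import *
import sys
def main(ts,ss):
    for n,(lo) in (('top',ts),('side',ss)):
        c=np.load(f'pics/{lo}.npz');P=world(c);I=c['img'].astype(int);h=cv2.cvtColor(c['img'],cv2.COLOR_RGB2HSV)
        sel=(P[...,0]>.4)&(P[...,0]<.8)&(P[...,1]>-.25)&(P[...,1]<.25)
        for nm,m in (('wood',(h[...,1]>70)&(h[...,0]>8)&(h[...,0]<25)&(h[...,2]>120)),('white',(h[...,2]>200)&(h[...,1]<40)),
            ('red',(h[...,1]>150)&((h[...,0]<6)|(h[...,0]>174))),('dark',(h[...,2]<50))):
            k,l,s,ce=cv2.connectedComponentsWithStats((m&sel).astype(np.uint8))
            for i in range(1,k):
                if s[i,4]>25:
                    q=P[l==i];r=cv2.minAreaRect(q[:,:2].astype(np.float32)*1000)
                    print(n,nm,s[i,4],ce[i].round(),'med',np.median(q,0).round(4),'rect',np.round(r[0]),np.round(r[1]),round(r[2],1),'z',np.percentile(q[:,2],[5,95]).round(3))
main(*sys.argv[1:])
E
python3 m.py top0 side0
python3 - <<'E'
from h import *
for n,(a,b) in (('top',(285,245)),('side',(250,228))):
    c=np.load(f'pics/{n}0.npz');P=world(c);im=c['img'][b-70:b+80,a-70:a+110]
    cv2.imwrite(f'pics/{n}crop.png',cv2.resize(im[:,:,::-1],None,fx=4,fy=4,interpolation=cv2.INTER_CUBIC))
    q=P[b-8:b+9,a-8:a+9].reshape(-1,3);m=q.mean(0);N=np.linalg.svd(q-m)[2][2];print(n,m,N*np.sign(N[2]))
    print(np.linalg.svd(q-m)[1])
E
```

```text
top wood 1593 [339. 230.] med [ 0.5558 -0.0198  0.0143] rect [539.  32.] [149. 187.] 14.3 z [0.011 0.017]
top wood 1098 [268. 247.] med [0.5072 0.1614 0.0144] rect [516. 127.] [149. 114.] 13.9 z [0.011 0.017]
top wood 133 [355. 277.] med [ 0.445  -0.0473  0.0237] rect [445. -47.] [11. 73.] 9.9 z [0.021 0.027]
top red 264 [268. 195.] med [0.6294 0.1481 0.0342] rect [630. 148.] [50. 28.] 14.0 z [0.032 0.037]
side wood 83 [277. 226.] med [0.5872 0.1388 0.0125] rect [587. 142.] [ 12. 115.] 8.1 z [0.01  0.016]
side wood 175 [219. 236.] med [0.4529 0.1183 0.0128] rect [450. 128.] [ 16. 106.] 14.5 z [0.01  0.015]
side wood 1445 [263. 284.] med [ 0.5547 -0.0261  0.0129] rect [551.  -5.] [148. 113.] 14.2 z [0.01  0.016]
side red 353 [296. 222.] med [0.6314 0.1381 0.0305] rect [634. 154.] [51. 56.] 0.3 z [0.007 0.035]
side dark 264 [255. 250.] med [0.5377 0.0591 0.032 ] rect [533.  66.] [146.  34.] 14.3 z [0.02  0.037]
side dark 41 [289. 280.] med [ 0.6059 -0.0203  0.0259] rect [606. -18.] [12. 10.] 15.8 z [0.015 0.029]
side dark 45 [243. 292.] med [ 0.5089 -0.0444  0.025 ] rect [509. -42.] [13. 12.] 6.2 z [0.016 0.029]
side dark 36 [219. 313.] med [ 0.4597 -0.0853  0.0136] rect [459. -86.] [19.  4.] 12.7 z [0.007 0.019]
top [0.51694811 0.10977986 0.05560073] [ 0.71888934 -0.69496299  0.01498533]
[0.95237314 0.18284672 0.1814923 ]
side [0.52564166 0.10453824 0.05211081] [0.56245373 0.6438692  0.51872754]
[1.13211346 0.18647482 0.18595389]
```

```bash
python3 -c "
import cv2,numpy as np
a=cv2.imread('pics/topcrop.png');b=cv2.imread('pics/sidecrop.png')
print(a.shape)
cv2.imwrite('pics/both.png',cv2.resize(np.vstack([a[:,:],]),(720,600)))"
```

```text
(600, 720, 3)
```

View pics/both.png

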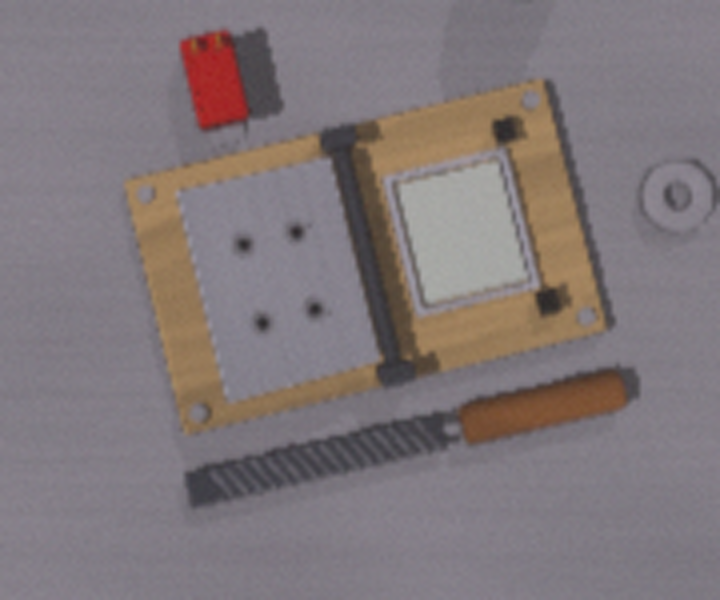

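View pics/sidecrop.png

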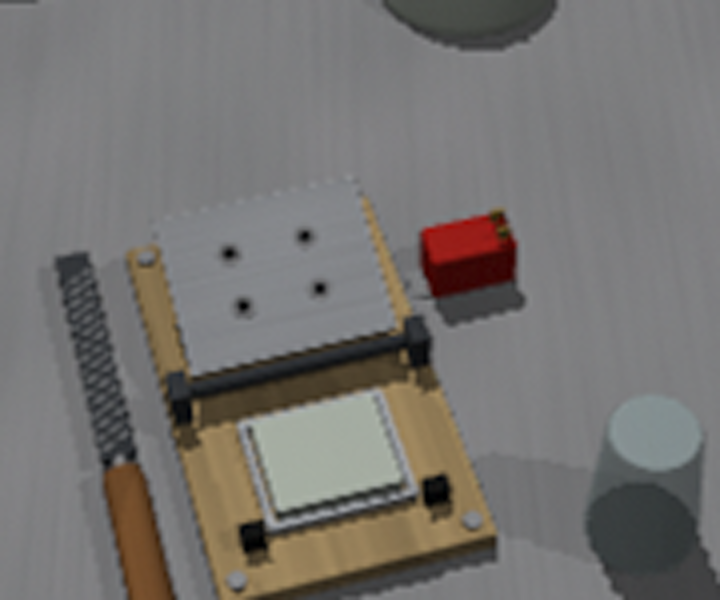

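Crops: the leaf's free edge runs (178,190)–(228,402) in the top crop, spine (340,140)–(397,372); cheeks at both ends; the block sits in the nest, with two dark stops beside it.

```bash
cat > leaf.py <<'E'
from h import *
import sys
def fit(c,a,S):
    P=world(c);ex=np.array([np.cos(a),np.sin(a)]);ey=np.array([-np.sin(a),np.cos(a)])
    d=P[...,:2]-S;return d@ex,d@ey,P[...,2]
E
python3 - <<'E'
from leaf import *
for n in('top','side'):
    c=np.load(f'pics/{n}0.npz');P=world(c);h=cv2.cvtColor(c['img'],cv2.COLOR_RGB2HSV)
    m=(h[...,1]>70)&(h[...,0]>8)&(h[...,0]<25)&(h[...,2]>120)&(abs(P[...,0]-.54)<.14)&(abs(P[...,1]-.06)<.16)&(abs(P[...,2]-.014)<.006)
    m=cv2.morphologyEx(m.astype(np.uint8),cv2.MORPH_OPEN,np.ones((3,3)))>0
    k,l,s,_=cv2.connectedComponentsWithStats(m.astype(np.uint8));m=np.isin(l,[i for i in range(1,k) if s[i,4]>60 and P[l==i][:,2].mean()<.02])
    r=cv2.minAreaRect(P[m][:,:2].astype(np.float32)*1000);print(n,'base',r)
    a=np.deg2rad(14.2);S=np.array([.533,.0635])
    x,y,z=fit(c,a,S)
    dk=(h[...,2]<55)&(abs(x)<80)&(abs(x)<.08)&(abs(y)<.03)
    q=P[dk];r=cv2.minAreaRect(q[:,:2].astype(np.float32)*1000);print('spine',dk.sum(),r,np.percentile(z[dk],[5,50,95]))
    lf=(abs(x)<.045)&(y>.02)&(y<.085)&(z>.025)
    p=np.polyfit(y[lf],z[lf],1);print('leaf',lf.sum(),p,np.arctan(p[0]),np.std(z[lf]-np.polyval(p,y[lf])))
    e=(z>.04)&(abs(x)<.09)&(y>.01)&(y<.14)&(abs(z-np.polyval(p,y))<.008);print('ext',[np.percentile(v[e],[1,99]).round(4) for v in(x,y,z)])
    rb=(h[...,2]>170)&(h[...,1]<50)&(abs(x)<.06)&(y<-.02)&(y>-.12);r=cv2.minAreaRect(P[rb][:,:2].astype(np.float32)*1000) if rb.any() else 0;print('block',r,np.median(z[rb]) if rb.any() else 0, np.median(x[rb]),np.median(y[rb]))
E
```

```text
top base ((531.8973388671875, 61.559242248535156), (148.50595092773438, 248.4064178466797), 13.868207931518555)
spine 1 ((471.6162414550781, 43.47038269042969), (0.0, 0.0), 0.0) [0.02299556 0.02299556 0.02299556]
leaf 2108 [ 9.12713668 -0.05460295] 1.4616682144577975 0.44993364031897615
ext [array([-0.0532,  0.0335]), array([0.0102, 0.0112]), array([0.04  , 0.0416])]
block ((520.2659912109375, 18.808353424072266), (5.1200127601623535, 0.0), 116.25460052490234) 0.026968693228369034 -0.023308095767491505 -0.040202368764865534
side base ((536.478271484375, 53.97570037841797), (147.74940490722656, 234.7528533935547), 13.831588745117188)
spine 393 ((531.8442993164062, 66.63133239746094), (146.7858123779297, 35.73244094848633), 14.31372356414795) [0.01254776 0.03207569 0.03927395]
leaf 1165 [0.38369551 0.03226419] 0.36637224869577933 0.0021991195308045494
ext [array([-0.0562,  0.0594]), array([0.0183, 0.0918]), array([0.0404, 0.0688])]
block ((544.8352661132812, 10.19708251953125), (75.74710083007812, 64.02703094482422), 15.926651954650879) 0.02485401608873236 0.00013072535382264492 -0.05710689558868176
```

```bash
cat > plan.py <<'E'
from h import *
from scipy.spatial.transform import Rotation as R
A=np.deg2rad(14.1);S=np.array([.532,.063,0]);EX=np.array([np.cos(A),np.sin(A),0]);EY=np.array([-np.sin(A),np.cos(A),0]);K=np.array([0,0,1.])
R0=np.stack([EY,EX,-K],1)
def J(x,y,z): return S+x*EX+y*EY+z*K
def ori(t): return R.from_matrix(R0)*R.from_euler('y',-t,degrees=True)
def push(th,press=0.):           # TCP (y,z) and tilt deg for leaf angle th
    thd=np.rad2deg(th);t=45. if thd<45 else 45*(180-thd)/135
    tr=np.deg2rad(t);b=np.array([np.sin(tr),np.cos(tr)]);u=np.array([-np.cos(tr),np.sin(tr)])
    l=np.array([np.cos(th),np.sin(th)]);n=np.array([np.sin(th),-np.cos(th)])
    O=np.array([0,.030]);s=.016
    p=O+.102*l+.002*n-s*b if thd<45 else O+(.102-s)*l+.002*n
    p=p-.0095*u-press*n
    return p,t
def now():
    s=monitor.state();return s,s['tool_pos'],R.from_rotvec(s['tcp_rot'])
def rows(targets):
    s,p,r=now();d=p-S
    print('t',s['t'].__round__(2),'jig',np.round([d@EX,d@EY,p[2]],4),'f',s['force'].round(1),'q',s['q'].round(2),'w',round(s['width'],4))
    e=(ori(0).inv()*r).as_rotvec(degrees=True);print('ori rel',e.round(1))
    for P,Q in targets:
        dp=r.inv().apply(P-p)*100;w=(r.inv()*Q).as_rotvec(degrees=True)
        print([round(float(v),2) for v in (*dp,*w)]);p,r=P,Q
def line(P1,Q1,n):
    s,p,r=now();w=(r.inv()*Q1).as_rotvec()
    return [(p+(P1-p)*k/n,r*R.from_rotvec(w*k/n)) for k in range(1,n+1)]
E
python3 - <<'E'
from plan import *
c=np.load('pics/top0.npz');V=c['view'];
for u,v in((299.5,209.3),(314.3,268)):
    r=V[:3,:3].T@np.linalg.inv(c['K'])@[u,v,1];o=-V[:3,:3].T@V[:3,3];q=o+r*(.04-o[2])/r[2];print(q)
G=J(0,.19,.2);a1=np.arctan2(G[1],G[0]);r1=np.hypot(*G[:2]);s,p,r=now();a0=np.arctan2(p[1],p[0]);r0=np.hypot(*p[:2])
w=(r.inv()*ori(0)).as_rotvec();print(G,np.rad2deg(w));n=24
rows([(np.array([*( (r0+(r1-r0)*k/n)*np.array([np.cos(a0+(a1-a0)*k/n),np.sin(a0+(a1-a0)*k/n)])),p[2]]),r*R.from_rotvec(w*k/n)) for k in range(1,n+1)])
for th in np.arange(.37,3.15,.3): print(round(th,2),push(th))
E
```

```text
[0.59671102 0.0771634  0.04      ]
[0.46598912 0.04424477 0.04      ]
[0.48571315 0.24727568 0.2       ] [-7.18708701e-02 -1.01049054e-01 -8.76691146e+01]
t 0.1 jig [-0.5058 -0.5553  0.2217] f [-0.2 -1.4  0.8] q [-1.46  0.53  1.43  0.    1.18 -0.18] w 0.0871
ori rel [ 0.1  0.1 87.7]
[4.54, -0.5, 0.0, -0.0, -0.0, -3.65]
[4.51, -0.54, 0.0, -0.0, -0.0, -3.65]
[4.48, -0.58, 0.0, -0.0, -0.0, -3.65]
[4.45, -0.62, 0.0, -0.0, -0.0, -3.65]
[4.42, -0.66, 0.0, -0.0, -0.0, -3.65]
[4.39, -0.7, 0.0, -0.0, -0.0, -3.65]
[4.36, -0.74, 0.0, -0.0, -0.0, -3.65]
[4.33, -0.78, 0.0, -0.0, -0.0, -3.65]
[4.29, -0.81, 0.0, -0.0, -0.0, -3.65]
[4.26, -0.85, 0.0, -0.0, -0.0, -3.65]
[4.23, -0.89, 0.0, -0.0, -0.0, -3.65]
[4.2, -0.92, 0.0, -0.0, -0.0, -3.65]
[4.17, -0.96, 0.0, -0.0, -0.0, -3.65]
[4.13, -0.99, 0.0, -0.0, -0.0, -3.65]
[4.1, -1.03, 0.0, -0.0, -0.0, -3.65]
[4.07, -1.06, 0.0, -0.0, -0.0, -3.65]
[4.03, -1.1, 0.0, -0.0, -0.0, -3.65]
[4.0, -1.13, 0.0, -0.0, -0.0, -3.65]
[3.96, -1.16, 0.0, -0.0, -0.0, -3.65]
[3.93, -1.19, 0.0, -0.0, -0.0, -3.65]
[3.89, -1.23, 0.0, -0.0, -0.0, -3.65]
[3.86, -1.26, 0.0, -0.0, -0.0, -3.65]
[3.82, -1.29, 0.0, -0.0, -0.0, -3.65]
[3.79, -1.32, 0.0, -0.0, -0.0, -3.65]
0.37 (array([0.09122443, 0.0469889 ]), 45.0)
0.67 (array([0.07659559, 0.0737417 ]), 45.0)
0.97 (array([0.05738343, 0.09351787]), np.float64(41.47436462410338))
1.27 (array([0.03510081, 0.10599644]), np.float64(35.74478667279515))
1.57 (array([0.01029446, 0.1112462 ]), np.float64(30.015208721486918))
1.87 (array([-0.01477885,  0.10886145]), np.float64(24.285630770178695))
2.17 (array([-0.03784502,  0.09912227]), np.float64(18.556052818870462))
2.47 (array([-0.05681611,  0.08296876]), np.float64(12.826474867562222))
2.77 (array([-0.0699771 ,  0.06191638]), np.float64(7.096896916253996))
3.07 (array([-0.07613934,  0.0379199 ]), np.float64(1.3673189649457715))
```

Call:
servo_tool([
  [4.1,-0.5,0,0,0,-3.65],
  [4.1,-0.5,0,0,0,-3.65],
  [4.1,-0.55,0,0,0,-3.65],
  [4.1,-0.6,0,0,0,-3.65],
  [4.1,-0.6,0,0,0,-3.65],
  [4.1,-0.65,0,0,0,-3.65],
  [4.1,-0.7,0,0,0,-3.65],
  [4.1,-0.7,0,0,0,-3.65],
], grip=0, newtons=10)

```text
t: 0.77
tool_pos: [0.4338, -0.4038, 0.2166]
tcp_rot: [-2.891, -1.226, 0.005]
force: [0.1, -0.4, 0.6]
width: 0.0416
```

Call:
servo_tool([
  [4.1,-0.8,0,0,0,-3.65],
  [4.1,-0.8,0,0,0,-3.65],
  [4.1,-0.85,0,0,0,-3.65],
  [4.1,-0.9,0,0,0,-3.65],
  [4.1,-0.9,0,0,0,-3.65],
  [4.1,-0.95,0,0,0,-3.65],
  [4.1,-1.0,0,0,0,-3.65],
  [4.1,-1.0,0,0,0,-3.65],
])

```text
t: 1.43
tool_pos: [0.5388, -0.0924, 0.2135]
tcp_rot: [-2.462, -1.947, 0.001]
force: [0.8, -0.7, -0.8]
width: 0.0007
```

```bash
python3 -c "
from plan import *
rows(line(J(0,.19,.2),ori(0),12))"
```

```text
t 1.43 jig [-0.0313 -0.1523  0.2135] f [ 0.8 -0.7 -0.8] q [-0.37  0.43  1.64  0.    1.07 -0.14] w 0.0007
ori rel [ 0.1  0.1 27.4]
[2.65, -1.08, 0.12, -0.01, -0.01, -2.29]
[2.69, -0.98, 0.12, -0.01, -0.01, -2.29]
[2.73, -0.87, 0.12, -0.01, -0.01, -2.29]
[2.76, -0.76, 0.12, -0.01, -0.01, -2.29]
[2.79, -0.65, 0.12, -0.01, -0.01, -2.29]
[2.81, -0.54, 0.11, -0.01, -0.01, -2.29]
[2.83, -0.42, 0.11, -0.01, -0.01, -2.29]
[2.85, -0.31, 0.11, -0.01, -0.01, -2.29]
[2.86, -0.2, 0.11, -0.01, -0.01, -2.29]
[2.86, -0.08, 0.11, -0.01, -0.01, -2.29]
[2.86, 0.03, 0.11, -0.01, -0.01, -2.29]
[2.86, 0.15, 0.11, -0.01, -0.01, -2.29]
```

Call:
servo_tool([
  [4.1,-1.3,0,0,0,-3.8],
  [4.1,-1.2,0,0,0,-3.8],
  [4.1,-1.0,0,0,0,-3.8],
  [4.1,-0.8,0,0,0,-3.8],
  [4.1,-0.6,0,0,0,-3.8],
  [4.1,-0.4,0,0,0,-3.8],
  [4.1,-0.1,0,0,0,-3.8],
  [4.1,0.1,0,0,0,-2],
])

```text
t: 2.1
tool_pos: [0.4816, 0.2355, 0.2119]
tcp_rot: [-1.871, -2.518, 0.002]
force: [0.7, 0.2, -0.4]
width: 0.0005
```

```bash
python3 -c "
from plan import *
rows(line(J(0,.20,.14),ori(45),8))"
```

```text
t 2.1 jig [-0.0069  0.1796  0.2119] f [ 0.7  0.2 -0.4] q [ 0.24  0.42  1.67  0.    1.06 -0.05] w 0.0005
ori rel [ 0.2  0.2 -2.7]
[0.25, 0.1, 0.9, 0.11, -5.64, 0.33]
[0.34, 0.1, 0.87, 0.11, -5.64, 0.33]
[0.42, 0.1, 0.83, 0.11, -5.64, 0.33]
[0.5, 0.1, 0.79, 0.11, -5.64, 0.33]
[0.58, 0.1, 0.73, 0.11, -5.64, 0.33]
[0.65, 0.1, 0.67, 0.11, -5.64, 0.33]
[0.71, 0.09, 0.61, 0.11, -5.64, 0.33]
[0.77, 0.09, 0.53, 0.11, -5.64, 0.33]
```

Call:
servo_tool([
  [0.2,0.1,0.9,0.1,-5.8,0.3],
  [0.3,0.1,0.9,0.1,-5.8,0.3],
  [0.4,0.1,0.8,0.1,-5.8,0.3],
  [0.5,0.1,0.8,0.1,-5.8,0.3],
  [0.6,0.1,0.7,0.1,-5.8,0.3],
  [0.6,0.1,0.7,0.1,-5.8,0.3],
  [0.7,0.1,0.6,0.1,-5.8,0.3],
  [0.8,0.1,0.5,0.1,-5.8,0.3],
])

```text
t: 2.77
tool_pos: [0.4853, 0.2646, 0.1429]
tcp_rot: [1.468, 1.887, -0.63]
force: [0.1, -0.2, 0.4]
width: 0.0004
```

```bash
python3 -c "
from plan import *
rows(line(J(0,.15,.047),ori(45),8))"
```

```text
t 2.77 jig [0.0038 0.2069 0.1429] f [ 0.1 -0.2  0.4] q [ 0.68  0.78  1.51 -0.78  1.34  0.81] w 0.0004
ori rel [ -1.4 -48.   -0.1]
[0.41, -0.08, 1.33, 0.16, 0.38, -0.05]
[0.41, -0.08, 1.33, 0.16, 0.38, -0.05]
[0.4, -0.07, 1.33, 0.16, 0.38, -0.05]
[0.39, -0.07, 1.34, 0.16, 0.38, -0.05]
[0.38, -0.06, 1.34, 0.16, 0.38, -0.05]
[0.37, -0.06, 1.34, 0.16, 0.38, -0.05]
[0.36, -0.06, 1.35, 0.16, 0.38, -0.05]
[0.35, -0.05, 1.35, 0.16, 0.38, -0.05]
```

Call:
servo_tool([
  [0.4,-0.1,1.3,0.2,0.4,0],
  [0.4,-0.1,1.3,0.2,0.4,0],
  [0.4,0,1.3,0.2,0.4,0],
  [0.4,-0.1,1.3,0.2,0.4,0],
  [0.4,0,1.3,0.2,0.4,0],
  [0.4,-0.1,1.4,0.1,0.4,0],
  [0.4,-0.1,1.4,0.1,0.4,0],
  [0.4,0,1.4,0.1,0.3,0],
])

```text
t: 3.43
tool_pos: [0.492, 0.2098, 0.0336]
tcp_rot: [1.51, 1.946, -0.622]
force: [0.1, -0.2, 0.3]
width: 0.0007
```

```bash
python3 -c "
from plan import *
p,t=push(.36);rows(line(J(0,*p),ori(t),8))
c=snap('side','side1')
cv2.imwrite('pics/s1.png',cv2.resize(c['img'][120:330,130:410,::-1],None,fx=2.8,fy=2.8))"
```

```text
t 3.43 jig [-0.0031  0.1522  0.0336] f [ 0.1 -0.2  0.3] q [ 0.57  0.91  1.62 -0.83  1.1   0.9 ] w 0.0007
ori rel [  0.3 -44.3  -0.3]
[-0.65, 0.04, 0.42, -0.02, -0.08, 0.04]
[-0.65, 0.04, 0.42, -0.02, -0.08, 0.04]
[-0.65, 0.04, 0.42, -0.02, -0.08, 0.04]
[-0.65, 0.04, 0.42, -0.02, -0.08, 0.04]
[-0.65, 0.04, 0.42, -0.02, -0.08, 0.04]
[-0.65, 0.04, 0.42, -0.02, -0.08, 0.04]
[-0.65, 0.04, 0.42, -0.02, -0.08, 0.04]
[-0.65, 0.04, 0.42, -0.02, -0.08, 0.04]
```

View pics/s1.png

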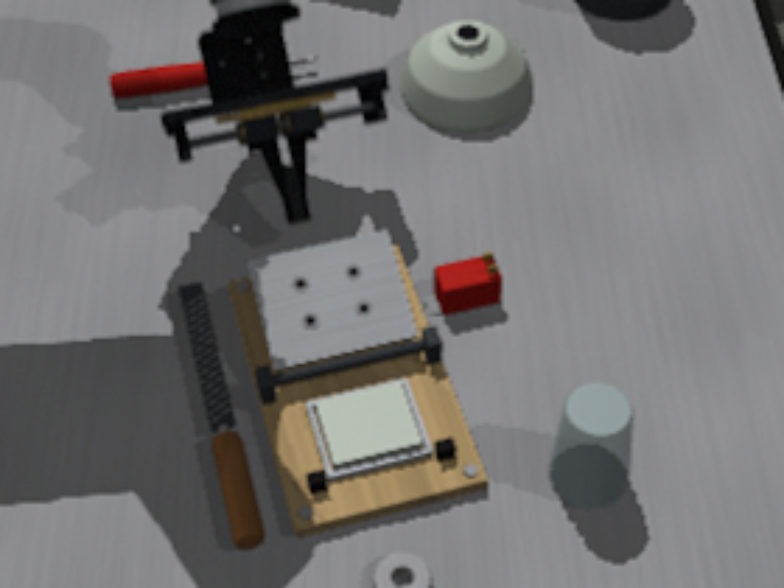

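The closed fingertips (298,215 in the crop) stand low in front of the free edge, in line with the middle of the leaf to within a few mm; everything else is undisturbed.

Call:
servo_tool([
  [-0.7,0.1,0.4,0,0,0],
  [-0.7,0.1,0.4,0,0,0],
  [-0.7,0.1,0.4,0,0,0],
  [-0.7,0.1,0.4,0,0,0],
  [-0.6,0.1,0.4,0,0,0],
  [-0.6,0.1,0.4,0,0,0],
  [-0.6,0,0.4,0,0,0],
  [-0.5,0,0.4,0,0,0],
])

```text
t: 4.15
tool_pos: [0.5146, 0.1471, 0.048]
tcp_rot: [1.517, 1.946, -0.62]
force: [-1.8, 5.3, -0.8]
width: 0.0005
```

```bash
cat > go.py <<'E'
from plan import *
import sys
a,b=map(float,sys.argv[1:3]);pr=float(sys.argv[3]) if len(sys.argv)>3 else .002
T=[]
for th in np.linspace(a,b,9)[1:]:
    p,t=push(th,pr);T.append((J(.003,*p),ori(t)))
rows(T)
E
python3 go.py .36 .7
```

```text
t 4.15 jig [0.0036 0.0858 0.048 ] f [-1.8  5.3 -0.8] q [ 0.46  0.87  1.68 -0.91  1.04  0.87] w 0.0005
ori rel [  0.3 -44.1  -0. ]
[-0.03, -0.07, -0.52, -0.27, -0.89, 0.15]
[-0.41, 0.0, -0.15, 0.0, 0.0, 0.0]
[-0.41, -0.0, -0.14, 0.0, 0.0, 0.0]
[-0.42, 0.0, -0.12, 0.0, 0.0, 0.0]
[-0.42, -0.0, -0.1, 0.0, 0.0, 0.0]
[-0.43, 0.0, -0.08, 0.0, 0.0, 0.0]
[-0.43, -0.0, -0.06, 0.0, 0.0, 0.0]
[-0.43, -0.0, -0.05, 0.0, 0.0, 0.0]
```

Call:
servo_tool([
  [-0.4,0,-0.2,0,-0.4,0],
  [-0.4,0,-0.2,0,-0.4,0],
  [-0.45,0,-0.2,0,0,0],
  [-0.45,0,-0.15,0,0,0],
  [-0.45,0,-0.1,0,0,0],
  [-0.45,0,-0.1,0,0,0],
  [-0.45,0,-0.1,0,0,0],
  [-0.45,0,0,0,0,0],
])

```text
t: 4.82
tool_pos: [0.5186, 0.1288, 0.0818]
tcp_rot: [1.508, 1.938, -0.63]
force: [-0.1, 1.2, -2.1]
width: 0.0009
```

```bash
python3 go.py .65 1.1
python3 - <<'E'
from plan import *
c=snap('side','side2');P=world(c);d=P-S;x=d@EX;y=d@EY;z=P[...,2]
m=(abs(abs(x-.002)-.045)<.012)&(y>.01)&(y<.11)&(z>.04)&(z<.16)&(c['depth']>0);m&=(cv2.cvtColor(c['img'],cv2.COLOR_RGB2HSV)[...,2]>90)
q=np.polyfit(y[m],z[m],1);print(m.sum(),q,np.arctan(q[0]),np.std(z[m]-np.polyval(q,y[m])))
cv2.imwrite('pics/s2.png',cv2.resize(c['img'][120:330,130:410,::-1],None,fx=2.8,fy=2.8))
E
```

```text
t 4.82 jig [0.003  0.0671 0.0818] f [-0.1  1.2 -2.1] q [ 0.43  0.81  1.7  -0.92  1.06  0.83] w 0.0009
ori rel [  0.4 -44.9  -0.1]
[0.67, -0.0, -0.16, -0.31, -0.15, 0.25]
[-0.57, -0.0, -0.03, 0.0, 0.0, 0.0]
[-0.52, 0.0, -0.01, -0.0, 0.64, -0.0]
[-0.48, -0.0, 0.01, 0.0, 1.07, -0.0]
[-0.48, -0.0, 0.02, 0.0, 1.07, -0.0]
[-0.48, 0.0, 0.04, 0.0, 1.07, 0.0]
[-0.48, 0.0, 0.06, 0.0, 1.07, 0.0]
[-0.47, -0.0, 0.08, -0.0, 1.07, -0.0]
820 [1.05552911 0.03257509] 0.8124061025864331 0.003532039176904185
```

View pics/s2.png

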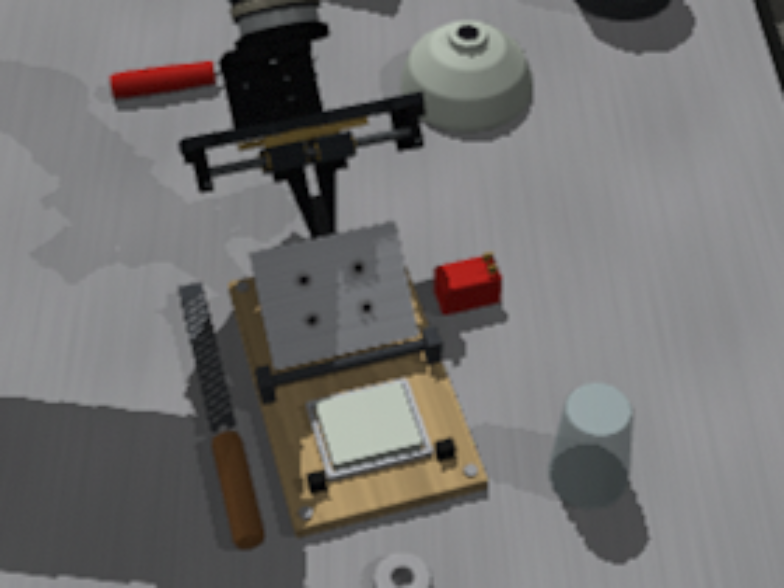

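The leaf now stands at about 0.81 rad with the fingers behind its free edge (~(322,235)); nothing else moved.

```bash
python3 go.py .81 1.3 .003
```

```text
t 4.87 jig [0.0031 0.0665 0.0825] f [-0.   0.5  0. ] q [ 0.43  0.81  1.7  -0.92  1.06  0.83] w 0.0005
ori rel [  0.4 -44.9  -0.1]
[-0.88, -0.01, -0.18, -0.33, 1.53, 0.2]
[-0.52, 0.0, 0.03, -0.0, 1.17, -0.0]
[-0.52, -0.0, 0.05, 0.0, 1.17, -0.0]
[-0.52, -0.0, 0.08, -0.0, 1.17, -0.0]
[-0.51, 0.0, 0.1, 0.0, 1.17, 0.0]
[-0.51, -0.0, 0.12, 0.0, 1.17, 0.0]
[-0.5, 0.0, 0.14, -0.0, 1.17, 0.0]
[-0.5, -0.0, 0.16, 0.0, 1.17, -0.0]
```

Call:
servo_tool([
  [-0.6,0,-0.1,-0.2,1.2,0.1],
  [-0.6,0,0,-0.2,1.2,0.1],
  [-0.55,0,0,0,1.2,0],
  [-0.55,0,0.1,0,1.2,0],
  [-0.55,0,0.1,0,1.2,0],
  [-0.55,0,0.1,0,1.2,0],
  [-0.5,0,0.15,0,1.2,0],
  [-0.5,0,0.2,0,1.2,0],
])

```text
t: 5.53
tool_pos: [0.5277, 0.0906, 0.1099]
tcp_rot: [1.611, 2.07, -0.493]
force: [-0.2, 1.1, -2.2]
width: 0.0005
```

```bash
python3 go.py 1.3 1.8 .002
```

```text
t 5.53 jig [0.0026 0.0279 0.1099] f [-0.2  1.1 -2.2] q [ 0.28  0.67  1.75 -0.8   0.91  0.6 ] w 0.0005
ori rel [ -0.3 -34.3  -0.1]
[-0.12, 0.04, 0.22, 0.33, 0.37, 0.02]
[-0.49, 0.0, 0.2, -0.0, 1.19, -0.0]
[-0.48, -0.0, 0.22, -0.0, 1.19, 0.0]
[-0.47, 0.0, 0.24, 0.0, 1.19, 0.0]
[-0.46, -0.0, 0.26, 0.0, 1.19, 0.0]
[-0.45, -0.0, 0.28, 0.0, 1.19, 0.0]
[-0.44, 0.0, 0.29, 0.0, 1.19, -0.0]
[-0.42, 0.0, 0.31, -0.0, 1.19, -0.0]
```

Call:
servo_tool([
  [-0.5,0,0.2,0.2,1.0,0],
  [-0.5,0,0.2,0.1,1.1,0],
  [-0.5,0,0.25,0,1.2,0],
  [-0.5,0,0.25,0,1.2,0],
  [-0.5,0,0.3,0,1.2,0],
  [-0.45,0,0.3,0,1.2,0],
  [-0.45,0,0.3,0,1.2,0],
  [-0.45,0,0.3,0,1.2,0],
])

```text
t: 6.2
tool_pos: [0.5382, 0.042, 0.1189]
tcp_rot: [1.712, 2.188, -0.361]
force: [0.2, 1.3, -0.9]
width: 0.0004
```

```bash
python3 go.py 1.9 2.4 .002;python3 - <<'E'
from plan import *
c=snap('side','side3')
cv2.imwrite('pics/s3.png',cv2.resize(c['img'][120:330,130:410,::-1],None,fx=2.8,fy=2.8))
E
```

```text
t 6.2 jig [ 0.0009 -0.0219  0.1189] f [ 0.2  1.3 -0.9] q [ 0.1   0.6   1.78 -0.61  0.79  0.31] w 0.0004
ori rel [ -0.5 -24.4   0.2]
[0.34, 0.2, 1.28, 0.43, 1.92, -0.26]
[-0.37, -0.0, 0.37, 0.0, 1.19, 0.0]
[-0.35, 0.0, 0.39, 0.0, 1.19, 0.0]
[-0.33, -0.0, 0.4, -0.0, 1.19, 0.0]
[-0.32, 0.0, 0.41, 0.0, 1.19, -0.0]
[-0.3, 0.0, 0.43, 0.0, 1.19, 0.0]
[-0.28, -0.0, 0.44, -0.0, 1.19, -0.0]
[-0.26, 0.0, 0.45, -0.0, 1.19, 0.0]
```

View pics/s3.png

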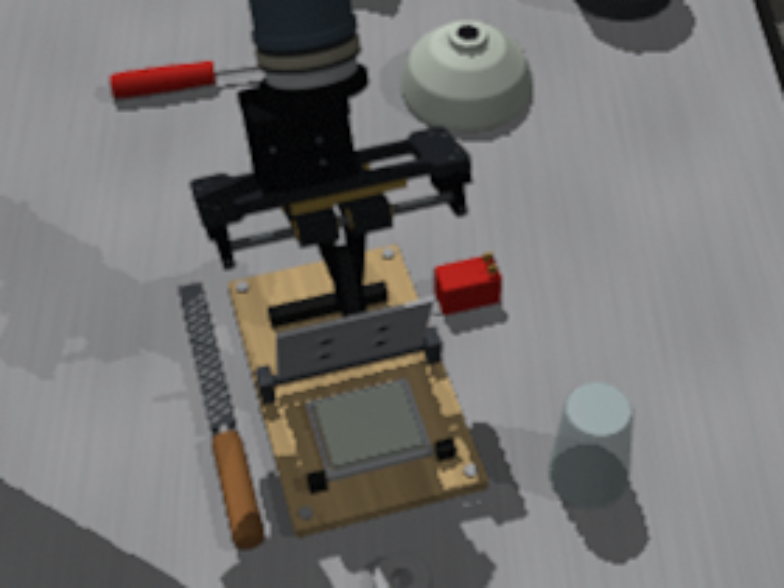

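The leaf is just past upright (~1.85 rad). The contact has crept near its free edge, so I shift the tip down along the leaf before pushing on.

Call:
servo_tool([
  [0.4,0.1,0.5,0.2,0.6,-0.1],
  [0.2,0.1,0.7,0.2,0.6,-0.1],
  [-0.1,0,0.5,0,1.0,0],
  [-0.4,0,0.4,0,1.2,0],
  [-0.4,0,0.4,0,1.2,0],
  [-0.4,0,0.45,0,1.2,0],
  [-0.35,0,0.45,0,1.2,0],
  [-0.35,0,0.45,0,1.2,0],
])

```text
t: 6.92
tool_pos: [0.5474, 0.0141, 0.0873]
tcp_rot: [1.787, 2.298, -0.25]
force: [-0.2, 0.2, 0.7]
width: 0.0007
```

```bash
cat >> plan.py <<'E'
def contact():
    s,p,r=now();d=p-S;t=-np.deg2rad((ori(0).inv()*r).as_rotvec(degrees=True)[1]);c=np.array([d@EY-.0095*np.cos(t),p[2]-.03+.0095*np.sin(t)])
    rr=np.hypot(*c);print('corner r',rr.round(4),'th',(np.arctan2(c[1],c[0])+np.arcsin(.002/rr)).round(3))
E
sed -i 's/^rows(T)/contact();rows(T)/' go.py; python3 go.py 2.3 2.7 .002
```

```text
corner r 0.0851 th 2.383
t 6.92 jig [ 0.003  -0.0512  0.0873] f [-0.2  0.2  0.7] q [-0.03  0.63  1.78 -0.43  0.7   0.05] w 0.0007
ori rel [ -0.1 -16.   -0.2]
[-0.04, -0.0, -0.13, 0.08, 0.87, 0.15]
[-0.21, -0.0, 0.36, 0.0, 0.95, 0.0]
[-0.19, 0.0, 0.37, -0.0, 0.95, -0.0]
[-0.18, -0.0, 0.37, 0.0, 0.95, 0.0]
[-0.17, 0.0, 0.38, 0.0, 0.95, -0.0]
[-0.16, -0.0, 0.39, -0.0, 0.95, 0.0]
[-0.14, -0.0, 0.39, 0.0, 0.95, 0.0]
[-0.13, -0.0, 0.39, 0.0, 0.95, 0.0]
```

Call:
servo_tool([
  [-0.2,0,0.35,0.1,0.9,0.1],
  [-0.2,0,0.35,0,0.9,0],
  [-0.2,0,0.4,0,0.9,0],
  [-0.2,0,0.4,0,0.9,0],
  [-0.15,0,0.4,0,0.9,0],
  [-0.15,0,0.4,0,0.9,0],
  [-0.15,0,0.35,0,0.9,0],
  [-0.1,0,0.3,0,0.9,0],
])

```text
t: 7.58
tool_pos: [0.5521, -0.0056, 0.057]
tcp_rot: [1.853, 2.392, -0.143]
force: [1.0, 0.2, 1.0]
width: 0.0007
```

```bash
python3 go.py 2.8 3.14 .001
```

```text
corner r 0.0856 th 2.827
t 7.58 jig [ 0.0028 -0.0714  0.057 ] f [1.  0.2 1. ] q [-0.14  0.68  1.77 -0.23  0.66 -0.21] w 0.0007
ori rel [ 0.3 -8.4 -0.4]
[-0.08, 0.02, 0.18, -0.27, 2.7, 0.39]
[-0.07, 0.0, 0.35, 0.0, 0.81, -0.0]
[-0.06, -0.0, 0.35, 0.0, 0.81, -0.0]
[-0.05, 0.0, 0.35, -0.0, 0.81, -0.0]
[-0.04, 0.0, 0.35, -0.0, 0.81, 0.0]
[-0.03, -0.0, 0.35, 0.0, 0.81, 0.0]
[-0.02, 0.0, 0.35, -0.0, 0.81, -0.0]
[-0.01, 0.0, 0.35, 0.0, 0.81, 0.0]
```

Call:
servo_tool([
  [-0.1,0,0.25,0,1,0.1],
  [-0.05,0,0.25,0,1,0.1],
  [-0.05,0,0.25,0,1,0.1],
  [-0.05,0,0.2,0,1,0],
  [0,0,0.2,0,0.9,0],
  [0,0,0.2,0,0.8,0],
  [0,0,0.2,0,0.8,0],
  [0,0,0.15,0,0.5,0],
])

```text
t: 8.25
tool_pos: [0.5529, -0.0097, 0.0357]
tcp_rot: [1.918, 2.477, -0.03]
force: [0.1, -0.3, 1.7]
width: 0.0008
```

Call:
servo_tool([
  [0,0,0.15,0,0.3,0],
  [0,0,0.1,0,0.3,0],
  [0,0,0.1,0,0,0],
  [0,0,0.1,0,0,0],
])

```text
t: 8.58
tool_pos: [0.553, -0.0099, 0.0323]
tcp_rot: [-1.922, -2.484, 0.019]
force: [-2.3, 0.4, 10.4]
width: 0.0003
```

```bash
python3 go.py 3.1 3.14 .001 | head -3
```

```text
corner r 0.0853 th 3.137
t 8.58 jig [ 0.0026 -0.0758  0.0323] f [-2.3  0.4 10.4] q [-0.21  0.72  1.74 -0.02  0.68 -0.45] w 0.0003
ori rel [ 0.6 -0.4 -0.4]
```

Call:
servo_tool([
  [0,0,0.1,0,0,0],
  [0,0,0.1,0,0,0],
  [0,0,0.1,0,0,0],
])

```text
t: 8.83
tool_pos: [0.553, -0.0099, 0.0324]
tcp_rot: [1.921, 2.486, -0.02]
force: [-1.7, -0.6, 7.0]
width: 0.0005
```

Call:
servo_tool([
  [0,0,0.25,0,0,0],
  [0,0,0.25,0,0,0],
])

```text
t: 9.0
tool_pos: [0.553, -0.0099, 0.0321]
tcp_rot: [1.918, 2.486, -0.02]
force: [-4.3, -1.0, 22.3]
width: 0.0007
```

Call:
servo_tool([
  [0,0,-0.5,0,0,0],
  [0,0,-1.5,0,0,0],
  [0,0,-2.5,0,0,0],
  [0,0,-3.5,0,0,0],
  [0,0,-4,0,0,0],
  [0,0,-4,0,0,0],
  [0,0,-2,0,0,0],
  [0,0,0,0,0,0],
])

```text
t: 9.67
tool_pos: [0.5514, -0.0061, 0.2192]
tcp_rot: [-1.912, -2.485, 0.025]
force: [-0.1, 0.7, 0.4]
width: 0.0004
```

Call:
servo_tool([
  [4,-2,0,0,0,0],
  [4,-2,0,0,0,0],
  [4,-2,0,0,0,0],
  [4,-2,0,0,0,0],
  [4,-2,0,0,0,0],
  [2,-1,0,0,0,0],
  [0,0,0,0,0,0],
  [0,0,0,0,0,0],
])

```text
t: 10.33
tool_pos: [0.389, 0.1721, 0.214]
tcp_rot: [-1.916, -2.482, 0.032]
force: [-0.0, -0.4, 0.4]
width: 0.0006
```

Run:
```python
from plan import *
s=monitor.state();print(s['t'],s['tool_pos'],np.abs(s['qd']).max())
for n in('side','top'):
    c=snap(n,n+'9');P=world(c);d=P-S;x=d@EX;y=d@EY;z=P[...,2];ok=c['depth']>0
    m=ok&(abs(x)<.05)&(y<-.02)&(y>-.095)&(z<.2);q=np.polyfit(y[m],z[m],1);print(n,m.sum(),q,'z',np.median(z[m]),'tilt',np.arctan(q[0]))
    if n=='side': cv2.imwrite('pics/s9.png',cv2.resize(c['img'][120:330,130:410,::-1],None,fx=2.8,fy=2.8))
    o=np.load(f'pics/{n}0.npz');h=[cv2.cvtColor(k['img'],cv2.COLOR_RGB2HSV) for k in(o,c)]
    for nm,f in(('red',lambda h:(h[...,1]>150)&((h[...,0]<6)|(h[...,0]>174))),('handle',lambda h:(h[...,1]>150)&(h[...,0]>7)&(h[...,0]<14))):
        for k,H in zip((o,c),h):
            P=world(k);mm=f(H)&(abs(P[...,0]-.55)<.15)&(abs(P[...,1]-.05)<.17);print(nm,mm.sum(),P[mm].mean(0).round(4))
```

```text
10.3333 [0.38902789 0.17206987 0.21403315] 0.042312614095749226
side 1359 [0.00525905 0.03110367] z 0.030874045818271564 tilt 0.005259006262938415
red 353 [0.632  0.1406 0.0257]
red 366 [0.623  0.1416 0.0352]
handle 17 [0.5254 0.0118 0.0228]
handle 37 [ 0.4839 -0.0111  0.0333]
top 1474 [0.00285181 0.03258632] z 0.03245163663245852 tilt 0.002851803982306852
red 265 [0.6291 0.1475 0.0379]
red 264 [0.628  0.1472 0.0491]
handle 15 [0.5245 0.047  0.1614]
handle 9 [0.5963 0.1413 0.4699]
```

View pics/s9.png

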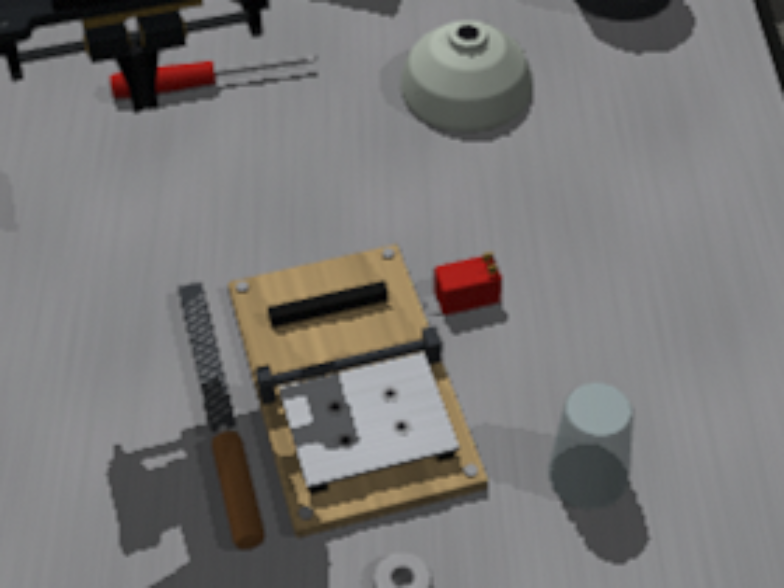

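The template lies flat over the block, seen at about (370,420) in the crop. The file, capacitor, tumbler, bearing ring and canopy are at the same pixels as before, and the arm is clear.

```bash
python3 -c "
from h import *
print(workorder.hand_in())"
```

```text
the job is handed in; nothing more can be done
None
```

The template is pushed over the spine and lies flat over the white block. The fingers stayed closed throughout, and the job was handed in at about 10.4 s of the 38 s allowed.

- **Push:** the leaf started at about 0.37 rad. I pushed it steadily, with about 5 N or less on the tool at each check. Just past upright I moved the fingertips down the leaf, because the contact had crept close to its free edge. I then pressed to the stop, with up to 22 N at a fingertip height of 32 mm, where it would go no lower.
- **Final check of the leaf:** its top face measures 31 mm high in the side view and 32 mm in the top view, against 32 mm expected. Its tilt is 0.005 rad or less in both views.
- **Other things:** in the last side picture the file, capacitor, tumbler, bearing ring and canopy show no visible shift. The tool is clear, about 0.2 m up and to the side.
- **Checks that disagreed:** the numeric before-and-after positions of the capacitor and file handle were spoiled by depth outliers and small masks. The capacitor differed by up to 9 mm in x in the side view and 1 mm in the top view. For those I relied on the pictures. The first leaf fit from the top view also failed for the same reason, so the starting angle came from the side view only. The block is now hidden under the template, so I could not check its position directly.

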